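Turn the bead dish to the tin

TASK

A brass ball bead lies loose in the middle of the shallow dish on the cork coaster. Holding the dish by its wooden handle bar with a gentle grip (no more than 50 newtons on each finger), lift it straight up until it is clear of the tin, then, staying over the coaster, turn it a quarter turn towards the tin so that its pouring lip is over the tin's open mouth and a few centimetres at most above the rim. Keep the dish level and the bead in the middle all the way, leave the tin and the other things where they stand, and finish still holding the dish there, level and touching nothing but the gripper, ready to be tipped.

Things in the scene. Friction and masses are not known exactly. Their poses are not given: they have to be found in the camera images.
- coaster: Fixed round cork coaster, 104 mm across, 10 mm high. Origin: centre of its underside, on the table. Its x axis is the way the dish's lip points at the start; the tin stands about 120 mm away on its +y or its -y side (either may be drawn), the pattern weight on the other side.
- dish: Loose round aluminium dish, about 220 g. Origin: centre of its underside; z up. Shallow cone floor rising 0.13 mm per mm from the middle; rim radius 66 mm, rim top 28 mm above the origin. A pouring lip 34 mm wide sticks out along +x to 108 mm from the axis, underside at least 9 mm above the origin. Stiff handle over it along its y axis (see dish_handle).
- dish_handle (a point): Middle of the wooden handle bar, on the dish's axis, 90 mm above its origin: grip here, closing along the dish's x. Bar 14 mm wide (x), 140 mm long (y), 20 mm high, on thin posts at y = -64 and +64 mm, room under and beside it. Dish balances within a few mm of here. At most 50 N per finger; 25 N is ample.
- dish_middle (a point): Point on the dish's axis 14 mm above its origin: where the ball's centre lies when centred.
- dish_lip (a point): Middle of the pouring lip's outer end, at x = 108 mm, 16 mm above the dish's origin.
- ball_center (a point): Centre of the loose brass ball bead, 20 mm across, 22 g, which rolls freely on the dish's floor.
- tin: Loose open round steel tin, 45 mm high, mouth 72 mm across, 250 g, standing on the table. Origin: centre of its underside.
- tin_rim (a point): Centre of the tin's open mouth, 45 mm above the table.
- pattern_weight: Bystander: dark steel pattern weight, flat base 75 x 60 x 16 mm with an upright knobbed stem, 80 mm high in all. Origin: centre of its underside.
- spool: Bystander: upright thread spool, 38 mm across, 44 mm high. Origin: centre of its underside.
- chalk: Bystander: flat block of tailor's chalk, 50 x 40 x 12 mm. Origin: centre of its underside.
Things that resemble listed ones, but are neither listed nor needed, are in the scene too. Of the things shaped like the dish, the aluminium one is meant.

How it is judged:
By the outcome, as a careful person would: the job done as asked, in the order asked, and still so for the second after the job is handed in, while the arm keeps its last pose, push and grip.
It also fails if it takes over 38 s, if anything falls off the work surface, if the arm or the gripper's body presses on something with over 40 N, if the wrist force passes 120 N, or if a joint passes its speed limit or range.

ROBOT

A 6-joint arm with a two-finger parallel gripper is mounted at the origin on the work surface. World frame = base frame: x ahead of the robot, y to its left, z up, the work surface at z = 0. Lengths are in m, angles in degrees, forces in N, time in s.
With the tool pointing down it reaches from about 0.275 to 0.725 m from the base axis. Payload 15.9 kg.
Tool frame: the origin (TCP) lies on the mounting face of the last link; the fingertips stand manip.tip_extent ahead of it and the grasp point (between the pads) lies 155 mm ahead of it (manip.tip_extent is the distance from the TCP to the fingertips, in m); z points along the fingers, y is the line along which they close (so a half turn about z gives the same grasp; the last joint's range is limited). The gripper opens to 85 mm and grips with 20 to 120 N. Pads are 22 mm wide; open, the fingers measure 114 mm over their backs; the gripper's body (76 mm by 85 mm) begins 54 mm behind the grasp point. The pads swing forward as they close: fully open they stand 13 mm farther back than shut.
Start: joints at [72.422, 12.198, -1.971, 75.831, 0, 90], TCP at [0.151, 0.477, 0.405] pointing down, gripper open.
Joint ranges: [-170.91, 170.91], [-42.67, 98.43], [-65.05, 77.54], [-120.47, 116.71], [-90, 82.35], [-180, 180]. Speed limits (degrees/s): [108.29, 108.29, 136.94, 147.25, 180, 180].

INTERFACE

Orientations are given as [roll, pitch, yaw] about the fixed x, y, z axes, in that order (R = Rz(yaw) Ry(pitch) Rx(roll)).
In Python, from bench import readout, snapshot, get_calibration, manip gives the robot as it stands.
- The arm moves only by the shell command python3 -m inch 'ROWS' [FORCE]. ROWS is JSON, one flat list of numbers, 5 for each row, row after row: the shift along the tool's x, y, z in cm, then the turn about the tool's z in rad, then the opening, from 0 (shut) to 1 (fully open). A call has exactly 5 rows; each row shifts and turns the commanded pose from where the row before left it, along the tool's axes as they then stand; what a row does not reach is not made up. A row lasts 1/10 s, in which the tool goes at most 50 mm and 8.59 degrees, less where a joint would pass 70% of its speed; a pose out of reach is approached as far as the arm can. A call is refused whole if a number of a shift passes 5 or a number of a turn 0.15, either way. A call with a gripper value outside its range is refused whole. The fingers move at their own pace and stop on an object; FORCE is the grip in N (left out, the last holds). Time passes only in rows, so rows that do not move let the fingers close, or fill a call up. It gives the time, the measured TCP pose, the force, the opening and the grip force at its end, in the units of the state.
- readout.observe(): the state, without advancing time (a new reading comes with each control period).
- snapshot(name): name is "scene" or "top" or "wrist"; returns the picture (384x512x3 uint8, red, green, blue); there is no depth.
- get_calibration(name): a dict with "fovy" (degrees; the focal length in pixels is half the picture's height over the tangent of half this angle, whatever the lens; pixels are square), "cx", "cy" (the principal point, pixels), "extrinsics" (4x4, takes a point from camera to world coordinates); the wrist camera has in their place "T_tool_cam" (4x4, takes a point from camera to tool coordinates, whose origin is the TCP and whose axes are the flange's). Camera axes: x right, y down, z forward; pixel columns grow to the right and rows downward; lengths in m; the calibration is good to about 2 mm. A picture is of the moment at which its call begins: read the wrist's pose just before it. get_calibration takes no time and is no camera call.
- manip.finish_job(): hands the job in; it is judged then, once.
The state is a dict: "t": time; "joints": joint angles; "joint_velocities": joint speeds; "joint_efforts": joint torques, N m; "position": TCP position; "orientation": TCP orientation; "force": force on the tool from outside, world axes, zero at the start; "wrist_torque": the same for the moment, N m; "grip_width": opening from 0.0 (shut) to 1.0 (fully open); "grasp_force": force on a finger pad.
Only numpy, scipy, OpenCV 4.12 (cv2) and the standard library are available. Lean on these libraries where they do the work, as an engineer would, in place of code of your own. Each camera call takes 0.05 s, during which the arm holds its last target. There are 200 camera calls.

## Working session

There is one attempt and no reset: what is moved stays moved. The work goes in short steps, Python scripts to look and compute and a shell command to move; the robot and the scene stay as the last step left them, time stands still between calls to the robot, and variables do not carry over. Pictures are saved under pics/ and viewed, at most 10 in all, crops included, and the job is handed in when it is done.

```bash
mkdir -p pics; python3 - <<'E'
from bench import readout,snapshot,get_calibration,manip
import cv2,numpy as np
np.set_printoptions(precision=4,suppress=True)
for n in ("scene","top"):
    im=snapshot(n); cv2.imwrite(f"pics/{n}0.png",im[:,:,::-1]); c=get_calibration(n); print(n,c)
print(readout.observe(),manip.tip_extent)
E
```

```text
scene {'fovy': 51.34464798524306, 'cx': 257.20171201667347, 'cy': 192.25566446280052, 'extrinsics': array([[-0.1554,  0.5782, -0.8009,  1.2744],
       [ 0.9878,  0.091 , -0.126 ,  0.1348],
       [-0.    , -0.8108, -0.5853,  0.5533],
       [ 0.    ,  0.    ,  0.    ,  1.    ]])}
top {'fovy': 50.67467484993655, 'cx': 258.2827584875218, 'cy': 187.61481627751786, 'extrinsics': array([[ 0.0199, -0.9942,  0.1055,  0.5274],
       [-0.9998, -0.02  , -0.0006,  0.0482],
       [ 0.0027, -0.1054, -0.9944,  0.85  ],
       [ 0.    ,  0.    ,  0.    ,  1.    ]])}
{'t': 0.1, 'joints': array([72.4232, 12.2234, -2.0037, 75.8302,  0.0008, 90.0007]), 'joint_velocities': array([-0.0295, -0.1036,  0.1633, -0.1101,  0.034 , -0.012 ]), 'joint_efforts': array([ -0.0013, -68.7249,  48.7805,   0.0122,  -0.0002,  -0.    ]), 'position': array([0.151 , 0.4765, 0.4043]), 'orientation': array([-179.9428,   -0.0008,  162.4225]), 'force': array([ 0.2726,  0.0772, -0.4533]), 'wrist_torque': array([ 0.0367,  0.0137, -0.0091]), 'grasp_force': 0.0, 'grip_width': 0.9987785907168965} 0.1734
```

View pics/top0.png

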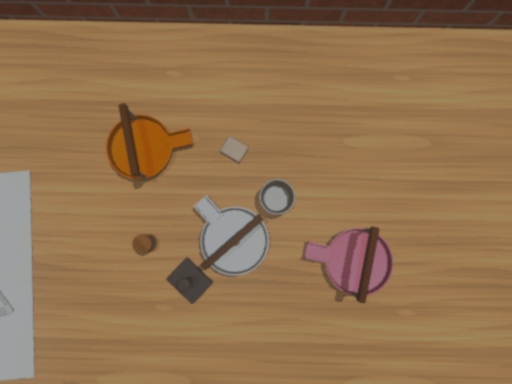

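View pics/scene0.png

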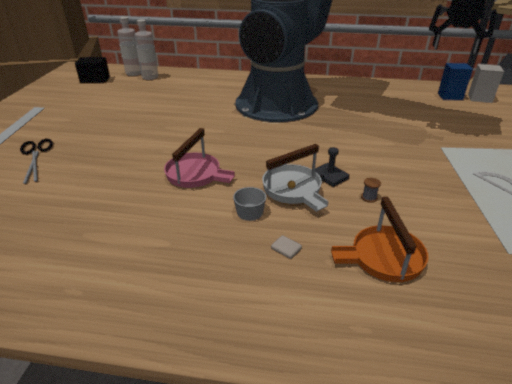

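In the top view there are three dish-like things: orange (141,148), silver-grey (234,241) and pink (358,262). The grey one fits: it is bare aluminium, with the tin (276,198) on one side and the pattern weight (190,281) on the other. I'll confirm it in an enlarged crop.

```bash
python3 - <<'E'
import cv2
im=cv2.imread("pics/top0.png")[170:310,150:310]
a=cv2.resize(im,None,fx=4,fy=4,interpolation=cv2.INTER_CUBIC)
cv2.imwrite("pics/crop_top.png",a)
E
```

```text
(no output)
```

View pics/crop_top.png

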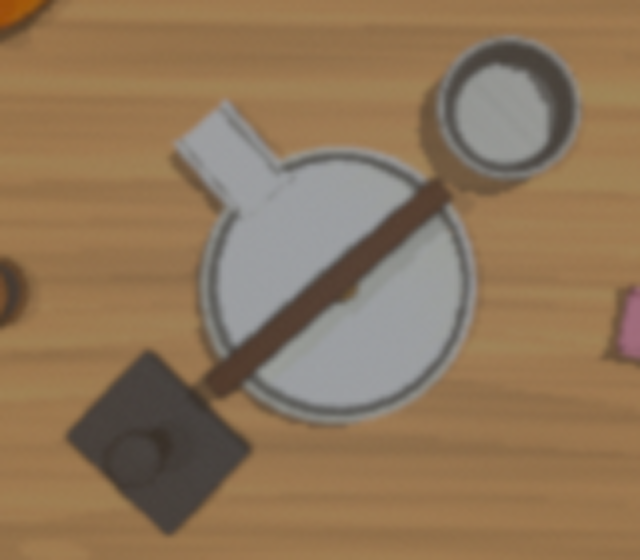

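The crop shows the aluminium dish: rim centre at crop (337,286), handle ends (215,385) and (440,190), lip end (202,123). The tin mouth is at (508,107) and the brass bead peeks out under the bar at (347,292).

```bash
cat > h.py <<'E'
import numpy as np
from bench import get_calibration
np.set_printoptions(precision=4,suppress=True)
def ray(n,px,z,T=None):
    c=get_calibration(n); f=192/np.tan(np.radians(c["fovy"]/2)); E=c["extrinsics"] if T is None else T@c["T_tool_cam"]
    d=E[:3,:3]@np.array([(px[0]-c["cx"])/f,(px[1]-c["cy"])/f,1]); o=E[:3,3]
    return o+d*(z-o[2])/d[2]
def proj(n,P,T=None):
    c=get_calibration(n); f=192/np.tan(np.radians(c["fovy"]/2)); E=c["extrinsics"] if T is None else T@c["T_tool_cam"]
    p=np.linalg.inv(E)@np.append(P,1); return f*p[:2]/p[2]+[c["cx"],c["cy"]]
E
python3 - <<'E'
from h import *
full=lambda x,y:((x+.5)/4-.5+150,(y+.5)/4-.5+170)
g=lambda x,y,z:ray("top",full(x,y),z)
c=g(337,286,.038);print("rim",c, "R",[np.linalg.norm(g(*p,.038)-c) for p in((200,286),(475,286),(337,148),(337,424))])
a,b=g(213,386,.11),g(441,189,.11);print("bar",a,b,(a+b)/2,"len",np.linalg.norm(a-b),"ang",np.degrees(np.arctan2(*(b-a)[1::-1])))
l=g(202,123,.03);print("lip",l,np.linalg.norm((l-c)[:2]),np.degrees(np.arctan2(*(l-c)[1::-1])))
t=g(508,107,.045);print("tin",t,np.linalg.norm((t-c)[:2]),np.degrees(np.arctan2(*(t-c)[1::-1])), np.linalg.norm(g(436,107,.045)-t))
w=g(158,442,.016);print("weight",w,np.linalg.norm((w-c)[:2]))
print("ball",g(347,296,.024))
for P in((a+b)/2,a,b,c,t):print(proj("scene",P))
print(get_calibration("wrist"))
E
```

```text
rim [0.5057 0.0941 0.038 ] R [np.float64(0.06797919459533594), np.float64(0.06850633334652952), np.float64(0.06854606472444011), np.float64(0.06733747830328952)]
bar [0.462  0.1446 0.11  ] [0.5523 0.0438 0.11  ] [0.5071 0.0942 0.11  ] len 0.13532520918336036 ang -48.098353128739234
lip [0.586 0.165 0.03 ] 0.10713948610008607 41.46935917096764
tin [0.5959 0.0109 0.045 ] 0.12275076573723885 -42.674665791945 0.03585576357955462
weight [0.4253 0.1836 0.016 ] 0.12031558191649533
ball [0.5004 0.0897 0.024 ]
[293.175  152.3018]
[316.9409 144.145 ]
[267.7387 161.0319]
[291.5374 179.087 ]
[249.3098 196.2317]
{'fovy': 65.48179156096734, 'cx': 257.4180770702906, 'cy': 189.85131825660875, 'T_tool_cam': array([[ 0.0003, -0.9465, -0.3226,  0.0839],
       [ 1.    ,  0.0001,  0.0006,  0.0005],
       [-0.0006, -0.3226,  0.9465,  0.0319],
       [ 0.    ,  0.    ,  0.    ,  1.    ]])}
```

```bash
python3 -m inch '[-3,-1.7,0,0,1,-3,-1.7,0,0,1,-3,-1.7,0,0,1,-3,-1.7,0,0,1,-3,-1.7,0,0,1]'
python3 -m inch '[-3,-1.7,0,0,1,-3,-1.7,0,0,1,-3,-1.7,0,0,1,-3,-1.7,0,0,1,-3,-1.7,0,0,1]'
python3 -m inch '[-3,-1.7,0,0,1,-3,-1.7,0,0,1,-3,-1.7,0,0,1,-3,-1.7,0,0,1,-3,-1.7,0,0,1]'
python3 -m inch '[0,0,0,0.134,1,0,0,0,0.134,1,0,0,0,0.134,1,0,0,0,0.134,1,0,0,0,0,1]'
python3 - <<'E'
from h import *
from bench import readout,snapshot
import cv2
from scipy.spatial.transform import Rotation as R
o=readout.observe();im=snapshot("wrist");cv2.imwrite("pics/wrist0.png",im[:,:,::-1])
print(o["position"],o["orientation"],o["joints"],o["t"])
T=np.eye(4);T[:3,:3]=R.from_euler("xyz",o["orientation"],degrees=True).as_matrix();T[:3,3]=o["position"];np.save("T0.npy",T)
for P in((.462,.1446,.11),(.5523,.0438,.11),(.5959,.0109,.045)):print(proj("wrist",P,T))
E
```

```text
t: 0.6
position: [0.269, 0.3491, 0.4045]
orientation: [-180.0, -0.0, 162.4]
force: [1.1, 1.6, 0.7]
grip_width: 0.999
grasp_force: 0.0
t: 1.1
position: [0.3864, 0.2227, 0.4046]
orientation: [-180.0, -0.0, 162.4]
force: [-0.1, -0.3, 0.7]
grip_width: 0.999
grasp_force: 0.0
t: 1.6
position: [0.5037, 0.0964, 0.4045]
orientation: [-180.0, -0.0, 162.4]
force: [0.9, 1.0, 0.1]
grip_width: 1.002
grasp_force: 0.0
t: 2.1
position: [0.5029, 0.0976, 0.4044]
orientation: [-180.0, -0.0, 131.6]
force: [-0.8, 0.1, -0.6]
grip_width: 0.999
grasp_force: 0.0
[0.5029 0.0976 0.4044] [-179.9686   -0.019   131.5663] [10.9812 13.6862 -0.1165 76.2341  0.0004 59.4149] 2.1
[258.0159 115.1113]
[258.575 253.892]
[266.8426 264.0643]
```

View pics/wrist0.png

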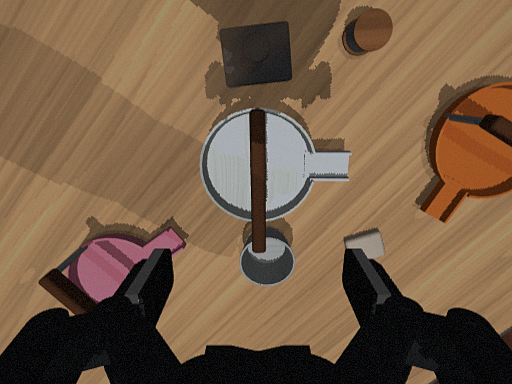

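The wrist view shows the same layout. The grey dish's bar runs from (258,109) to (259,253), parallel to the tool's x. The lip end is at (350,166), the tin mouth is about (267,262), and the pattern weight is above at (257,53).

```bash
python3 - <<'E'
from h import *
T=np.load("T0.npy")
a,b=ray("wrist",(258.3,109),.11,T),ray("wrist",(259,253),.11,T);m=(a+b)/2
print(a,b,m,np.linalg.norm(a-b),np.degrees(np.arctan2(*(b-a)[1::-1])))
t=ray("wrist",(267.5,261.5),.045,T);print("tin",t,np.linalg.norm((t-m)[:2]),np.degrees(np.arctan2(*(t-m)[1::-1])))
l=ray("wrist",(350,166),.03,T);print("lip",l,np.degrees(np.arctan2(*(l-m)[1::-1])))
for tgt in (m,[.5071,.0942],[.5057,.0941]): print("tool shift",(T[:3,:3].T@np.array([tgt[0]-T[0,3],tgt[1]-T[1,3],0]))*100)
E
```

```text
[0.4588 0.1485 0.11  ] [0.5519 0.0448 0.11  ] [0.5054 0.0967 0.11  ] 0.13937482592163364 -48.07656332845954
tin [0.594  0.0142 0.045 ] 0.12107036603529944 -42.93877476300513
lip [0.5865 0.1681 0.03  ] 41.35467511169281
tool shift [-0.2303  0.1247 -0.0001]
tool shift [-0.5307  0.0879 -0.0002]
tool shift [-0.4453 -0.0235 -0.0001]
```

```bash
python3 -m inch '[-0.35,0.08,1,0,1,0,0,2.5,0,1,0,0,3,0,1,0,0,3,0,1,0,0,2,0,1]' 25
python3 -m inch '[0,0,1.5,0,0.8,0,0,1,0,0.7,0,0,0.6,0,0.6,0,0,0.34,0,0.5,0,0,0,0,0.4]'
python3 -m inch '[0,0,0,0,0.35,0,0,0,0,0.3,0,0,0,0,0.26,0,0,0,0,0.24,0,0,0,0,0.22]'
python3 - <<'E'
from bench import readout,snapshot
import cv2
im=snapshot("wrist");cv2.imwrite("pics/wrist1.png",im[:,:,::-1]);print(readout.observe())
E
```

```text
t: 2.65
position: [0.5053, 0.0953, 0.287]
orientation: [-179.9, -0.1, 131.9]
force: [0.1, 0.4, 0.1]
grip_width: 0.997
grasp_force: 0.0
t: 3.15
position: [0.506, 0.0955, 0.2553]
orientation: [180.0, 0.0, 131.7]
force: [-0.3, 0.3, 1.1]
grip_width: 0.397
grasp_force: 0.0
t: 3.65
position: [0.5059, 0.0956, 0.2554]
orientation: [180.0, 0.0, 131.7]
force: [-0.2, -0.2, -0.3]
grip_width: 0.217
grasp_force: 0.0
{'t': 3.7, 'joints': array([ 1.06970185e+01,  1.83616842e+01, -1.60586425e+01,  5.55729632e+01,
        1.82088506e-03,  5.89839989e+01]), 'joint_velocities': array([ 0.0161604 ,  0.14819594, -0.09340953,  0.0491546 ,  0.07086218,
       -0.06526508]), 'joint_efforts': array([-4.86516765e-04, -7.40508413e+01,  4.44097209e+01,  2.50165409e-03,
       -1.09847856e-04, -1.12149133e-03]), 'position': array([0.50590635, 0.09556933, 0.25538339]), 'orientation': array([1.79993311e+02, 1.89705426e-03, 1.31713020e+02]), 'force': array([-0.27814253,  0.20404189,  0.31486524]), 'wrist_torque': array([ 0.01539095,  0.01331093, -0.00675915]), 'grasp_force': 0.0, 'grip_width': 0.22226300841162902}
```

View pics/wrist1.png

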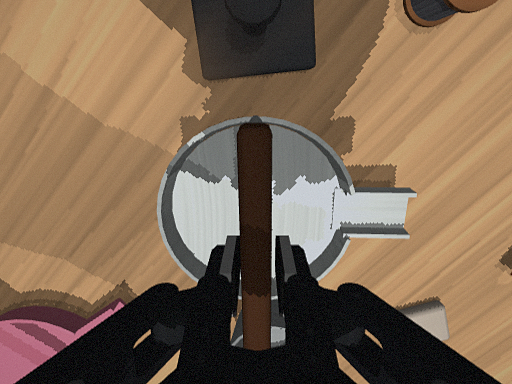

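The bar (columns 241–271) sits between the pads (240 and 275), about 0.7 mm towards -y of the tool. I'll nudge the tool over, then close slowly.

```bash
python3 -m inch '[0,-0.06,0,0,0.22,0,0,0,0,0.2,0,0,0,0,0.19,0,0,0,0,0.18,0,0,0,0,0.17]' 25
python3 -m inch '[0,0,0,0,0.165,0,0,0,0,0.16,0,0,0,0,0.155,0,0,0,0,0.15,0,0,0,0,0.14]'
python3 -m inch '[0,0,0,0,0.12,0,0,0,0,0.1,0,0,0,0,0.05,0,0,0,0,0,0,0,0,0,0]'
```

```text
t: 4.2
position: [0.5054, 0.0952, 0.2553]
orientation: [-180.0, -0.0, 131.7]
force: [0.9, 0.1, 0.6]
grip_width: 0.174
grasp_force: 0.0
t: 4.7
position: [0.5054, 0.0951, 0.2554]
orientation: [-180.0, 0.0, 131.7]
force: [-2.1, -1.3, 3.1]
grip_width: 0.157
grasp_force: 24.5
t: 5.2
position: [0.5054, 0.0951, 0.2554]
orientation: [-180.0, 0.0, 131.7]
force: [-2.3, -1.7, 5.8]
grip_width: 0.158
grasp_force: 24.8
```

```bash
python3 -m inch '[0,0,-0.05,0,0,0,0,-0.1,0,0,0,0,-0.15,0,0,0,0,-0.15,0,0,0,0,-0.15,0,0]'
python3 -m inch '[0,0,-0.2,0,0,0,0,-0.25,0,0,0,0,-0.3,0,0,0,0,-0.3,0,0,0,0,-0.3,0,0]'
python3 -m inch '[0,0,-0.3,0,0,0,0,-0.3,0,0,0,0,-0.3,0,0,0,0,-0.3,0,0,0,0,-0.3,0,0]'
python3 -m inch '[0,0,-0.3,0,0,0,0,-0.25,0,0,0,0,-0.2,0,0,0,0,-0.15,0,0,0,0,-0.15,0,0]'
python3 - <<'E'
from bench import readout,snapshot
import cv2,numpy as np
a=snapshot("wrist");b=snapshot("scene");b=cv2.resize(b[110:230,190:350],(512,384),interpolation=cv2.INTER_CUBIC)
s=np.vstack([a,b]);s=cv2.resize(np.hstack([a,b]),(800,300),interpolation=cv2.INTER_AREA)
cv2.imwrite("pics/lift.png",s[:,:,::-1]);o=readout.observe();print(o["force"],o["wrist_torque"],o["position"],o["orientation"],o["grasp_force"])
E
```

```text
t: 5.7
position: [0.5055, 0.0952, 0.2614]
orientation: [180.0, -0.0, 131.7]
force: [-0.3, -0.2, -2.5]
grip_width: 0.156
grasp_force: 24.4
t: 6.2
position: [0.5055, 0.0952, 0.2751]
orientation: [180.0, 0.0, 131.7]
force: [-0.1, 0.2, -2.0]
grip_width: 0.159
grasp_force: 24.4
t: 6.7
position: [0.5055, 0.0952, 0.2901]
orientation: [180.0, -0.0, 131.7]
force: [0.1, 0.4, -2.7]
grip_width: 0.161
grasp_force: 24.4
t: 7.2
position: [0.5054, 0.0952, 0.3004]
orientation: [-180.0, -0.0, 131.7]
force: [0.3, 0.1, -1.7]
grip_width: 0.163
grasp_force: 24.4
[-0.95908915  0.47752568 -2.91788594] [0.03488926 0.02068608 0.01997325] [0.50551513 0.09517621 0.3004682 ] [1.79988926e+02 6.70572043e-03 1.31710048e+02] 24.386942088603973
```

View pics/lift.png

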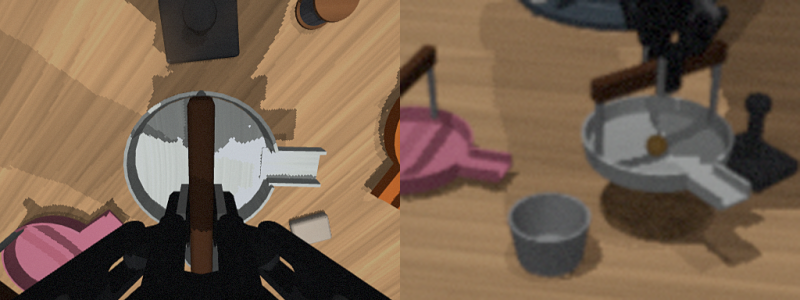

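Lifted: the dish hangs clear of the coaster and looks level, with the bead in the middle at scene pixel (293,168). Now checking the bead and bar numerically.

```bash
cat > chk.py <<'E'
from h import *
from bench import readout,snapshot
import cv2,sys
b=snapshot("scene");o=readout.observe();p=o["position"];z0=p[2]-.2454
print(o["t"],p,o["orientation"],o["grip_width"],o["grasp_force"],"pred middle",proj("scene",[p[0],p[1],z0+.014]))
hsv=cv2.cvtColor(b,cv2.COLOR_RGB2HSV); x0,y0=[int(v) for v in proj("scene",[p[0],p[1],z0+.014])]
r=hsv[y0-12:y0+13,x0-14:x0+15]; m=(r[...,1]>95)
print("ball",np.array(np.nonzero(m)).mean(1)[::-1]+[x0-14,y0-12],m.sum())
if len(sys.argv)>1:
    a=snapshot("wrist");b=cv2.resize(b[110:230,190:350],(512,384),interpolation=cv2.INTER_CUBIC)
    cv2.imwrite(sys.argv[1],cv2.resize(np.hstack([a,b]),(800,300),interpolation=cv2.INTER_AREA)[:,:,::-1])
E
python3 chk.py; python3 -c "
from h import *
print(proj('scene',[.5155,.0952,.069])-proj('scene',[.5055,.0952,.069]),proj('scene',[.5055,.1052,.069])-proj('scene',[.5055,.0952,.069]))"
```

```text
7.35 [0.5055 0.0952 0.3003] [179.9984   0.002  131.7124] 0.15761016772916275 24.3868625164032 pred middle [292.7108 167.7326]
ball [292.3061 167.7143] 49
[-0.3752  2.3575] [4.4189 0.3681]
```

```bash
python3 -m inch '[0,0,0,0.01,0,0,0,0,0.02,0,0,0,0,0.03,0,0,0,0,0.04,0,0,0,0,0.05,0]'
python3 -m inch '[0,0,0,0.06,0,0,0,0,0.06,0,0,0,0,0.06,0,0,0,0,0.06,0,0,0,0,0.06,0]'
python3 -m inch '[0,0,0,0.06,0,0,0,0,0.06,0,0,0,0,0.06,0,0,0,0,0.06,0,0,0,0,0.06,0]'
python3 chk.py
```

```text
t: 7.85
position: [0.5054, 0.0952, 0.3003]
orientation: [-180.0, -0.0, 122.9]
force: [0.6, 0.6, -2.4]
grip_width: 0.16
grasp_force: 24.4
t: 8.35
position: [0.5054, 0.0952, 0.3003]
orientation: [-180.0, -0.0, 105.7]
force: [1.0, 0.6, -2.5]
grip_width: 0.157
grasp_force: 24.4
t: 8.85
position: [0.5055, 0.0951, 0.3003]
orientation: [-180.0, 0.0, 88.5]
force: [0.7, 0.1, -3.1]
grip_width: 0.16
grasp_force: 24.4
8.9 [0.5055 0.0952 0.3003] [-179.9975   -0.0011   88.2918] 0.15480680095586347 24.380763173103333 pred middle [292.7015 167.7527]
ball [291.88 167.54] 50
```

```bash
python3 -m inch '[0,0,0,0.06,0,0,0,0,0.06,0,0,0,0,0.06,0,0,0,0,0.06,0,0,0,0,0.06,0]'
python3 -m inch '[0,0,0,0.06,0,0,0,0,0.06,0,0,0,0,0.06,0,0,0,0,0.06,0,0,0,0,0.06,0]'
python3 -m inch '[0,0,0,0.05,0,0,0,0,0.04,0,0,0,0,0.03,0,0,0,0,0.02,0,0,0,0,0,0]'
python3 -m inch '[0,0,0,0,0,0,0,0,0,0,0,0,0,0,0,0,0,0,0,0,0,0,0,0,0]'
python3 chk.py pics/end.png
python3 - <<'E'
from bench import snapshot
import cv2
im=snapshot("top");cv2.imwrite("pics/top_end.png",cv2.resize(im[150:310,150:330],None,fx=3,fy=3,interpolation=cv2.INTER_CUBIC)[:,:,::-1])
E
```

```text
t: 9.4
position: [0.5054, 0.0952, 0.3003]
orientation: [-180.0, 0.0, 71.4]
force: [-0.1, -0.8, -2.3]
grip_width: 0.158
grasp_force: 24.4
t: 9.9
position: [0.5054, 0.0952, 0.3003]
orientation: [-180.0, -0.0, 54.2]
force: [-0.7, 0.8, -2.8]
grip_width: 0.159
grasp_force: 24.4
t: 10.4
position: [0.5054, 0.0952, 0.3003]
orientation: [-180.0, 0.0, 46.3]
force: [0.5, 1.3, -1.8]
grip_width: 0.158
grasp_force: 24.4
t: 10.9
position: [0.5055, 0.0952, 0.3003]
orientation: [180.0, -0.0, 46.3]
force: [0.8, 0.0, -3.1]
grip_width: 0.158
grasp_force: 24.4
10.95 [0.5055 0.0952 0.3003] [-179.9998   -0.0013   46.3446] 0.16305227754896362 24.388188421726227 pred middle [292.7064 167.7427]
ball [292.3061 167.449 ] 49
```

View pics/end.png

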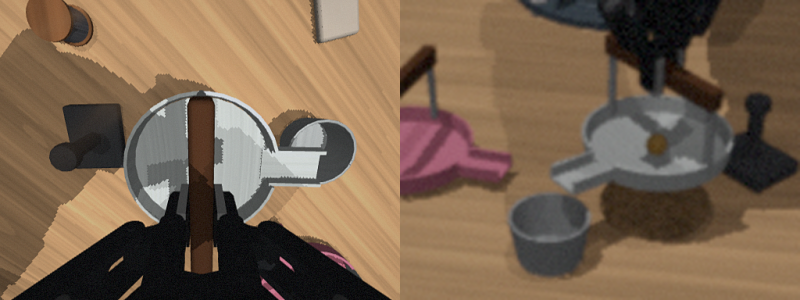

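View pics/top_end.png

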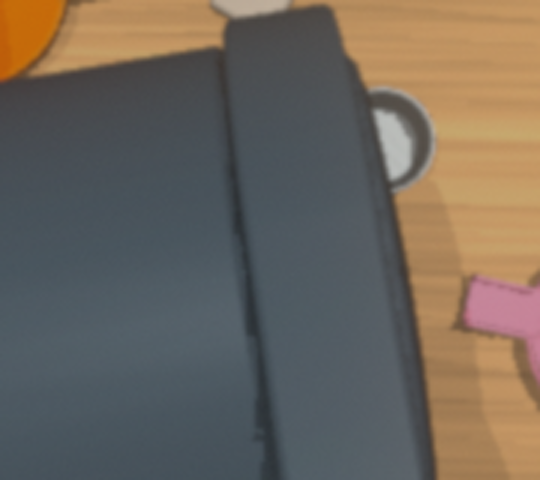

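The lip end (wrist picture 322,166) is over the tin's mouth. It is about 14 mm from the mouth's centre (radius 36 mm) and 26 mm above the rim. The bead is centred, and the weight and tin have not moved.

```bash
python3 -c "from bench import manip; print(manip.finish_job())"
```

```text
the job is handed in; nothing more can be done
None
```

I've handed the job in: the arm is holding the dish level with a 24 N grip, its lip about 26 mm above the tin's rim and over the mouth, and the bead still in the middle; no verdict came back.

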